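# Make up a sowing kit and a potting kit on the potting bench

## Task

Make up the sowing kit: lay the wooden dibber flat in the long compartment of the low wooden tray and stand the squat tin upright in the tray's short compartment. Make up the potting kit: first stand the white pot upright in the blue saucer and let go of it, then stand the brown bottle upright inside the pot. Leave the tall tin and the cork-topped jar where they are.

Things in the scene. Friction and masses are not known exactly. Their poses are not given: they have to be found in the camera images.
- dibber_mid (a point): Wooden T-handled dibber lying flat, loose, about 60 g, 146 mm long: round shaft 22 mm thick, crossbar 64 mm long and 22 mm thick at one end, blunt cone at the other. Point: half-way along, on the shaft axis, 11 mm above its underside. x along the shaft to the cone (tip x = +73 mm), y along the crossbar (at x = -62 mm), z up. Grip across the shaft near its balance point, x = -25 mm.
- squat_tin_mid (a point): The squat aluminium tin, a closed cylinder standing upright, loose, about 120 g: 56 mm in diameter, 45 mm tall. This point is on its axis, half-way up (22.5 mm above its underside); z up.
- pot_mid (a point): White plastic plant pot, upright, empty, loose, about 60 g: 52 mm tall, straight rim band 66 mm in outer diameter over the top 22 mm (grip there), tapering below to a foot 52 mm wide; wall 3 mm, inner floor 46 mm wide and 4 mm above the underside, mouth 60 mm wide. Point: on its axis, half-way up (26 mm above its underside); z up.
- bottle_mid (a point): Slim brown glass bottle, upright, loose, about 90 g: straight body 28 mm in diameter up to 92 mm, black cap 22 mm in diameter up to 115 mm. Point: on its axis, half-way up (57.5 mm above its underside); z up. In the pot its lowest 48 mm are below the pot's rim, with no room for fingers there: grip it high, 70 to 85 mm above its underside.
- tall_tin_mid (a point): The tall aluminium tin, upright, loose, 42 mm in diameter, 85 mm tall; belongs to neither kit. This point is on its axis, half-way up; z up.
- jar_mid (a point): Clear jar with a cork top, upright, loose, 52 mm in diameter, 65 mm tall; belongs to neither kit. This point is on its axis, half-way up; z up.
- saucer: Blue ceramic saucer, fixed to the bench: 106 mm across the rim, 16 mm tall, flat inner floor about 84 mm wide and 6 mm above its underside. Origin at the centre of its underside, z up.
- kit_tray: Low open wooden tray, fixed: 106 (x) by 300 (y) by 18 mm tall, walls 5 mm, inner floor 5 mm above its underside. Origin: centre of its underside; y along its length, z up. A cross wall at y = -32.5 mm divides it: long compartment (dibber, lying along y, either way round) 96 by 175 mm, centre y = +57.5 mm; short compartment (squat tin) 96 by 110 mm, centre y = -90 mm.

How it is judged:
By the outcome, as a careful person would: the job done as asked, in the order asked, and still so for the second after the job is handed in, with the robot touching nothing.
It also fails if it takes over 128 s, if anything falls off the work surface, if the arm or the gripper's body presses on something with over 40 N, if the wrist force passes 120 N, or if a joint passes its speed limit or range.

## Robot

A 6-joint arm with a two-finger parallel gripper is mounted at the origin on the work surface. World frame = base frame: x ahead of the robot, y to its left, z up, the work surface at z = 0. Lengths are in m, angles in rad, forces in N, time in s.
With the tool pointing down it reaches from about 0.3 to 0.75 m from the base axis. Payload 8.5 kg.
Tool frame: the origin (TCP) lies at the very end of the fingers, on their centre line; the grasp point (between the pads) lies 19 mm behind it; z points along the fingers, y is the line along which they close (so a half turn about z gives the same grasp; the last joint's range is limited). The gripper opens to 88 mm and grips with 3 to 60 N. Pads are 18 mm wide; open, the fingers measure 123 mm over their backs; the gripper's body (75 mm by 187 mm) begins 45 mm behind the grasp point.
Start: joints at [0.995, 0.381, 1.297, -0, 1.464, -0.215], TCP at [0.194, 0.515, 0.239] pointing down, gripper open.
Joint ranges: [-3.11, 3.11], [-0.89, 2.33], [0.22, 2.48], [-1.42, 4.56], [0.17, 2.85], [-2.88, 2.88]. Speed limits (rad/s): [2.39, 2.39, 3.14, 3.14, 3.14, 3.14].

## Interface

Orientations are given as [roll, pitch, yaw] about the fixed x, y, z axes, in that order (R = Rz(yaw) Ry(pitch) Rx(roll)).
In Python, from bench import * gives the robot as it stands. The module is installed in compiled form; this text tells all that it offers.
- The arm moves only by the tool jog_arm, never from a script. Its argument "series" is a list of rows, each an object of numbers: "wx", "wy", "wz": the turn, a rotation vector about the world's x, y, z in rad; "dx", "dy", "dz": the shift along the world's x, y, z in mm; "hand": the opening, from -1 (shut) to 1 (fully open), so that 0 is half open. A call has 1 to 20 rows; each row shifts and turns the commanded pose from where the row before left it; what a row does not reach is not made up. A row lasts 1/10 s, in which the tool goes at most 50 mm and 8.59 degrees, less where a joint would pass 70% of its speed; a pose out of reach is approached as far as the arm can. A call is refused whole if a number of a shift passes 50 or a number of a turn 0.15, either way. A call with a gripper value outside its range is refused whole. The fingers move at their own pace and stop on an object; "grip_force" is the grip in N (left out, the last holds). Time passes only in rows, so rows that do not move let the fingers close. It gives the time, the measured TCP pose, the force, the opening and the grip force at its end, in the units of the state.
- observe(): the state, without advancing time (a new reading comes with each control period).
- grab_frame(name): name is "scene" or "top" or "wrist"; returns the picture (420x560x3 uint8, blue, green, red); there is no depth.
- get_calibration(name): a dict with "mtx" (3x3 intrinsics, pixels), "k1" (the pictures are not rectified: a ray, as slopes to the right and down, at radius r is drawn at 1 + k1 r^2 times it, then the intrinsics apply), "position" and "rotation" of the camera in the world. Camera axes: x right, y down, z forward; pixel columns grow to the right and rows downward; lengths in m; the calibration is good to about 2 mm. A picture is of the moment at which its call begins: read the wrist's pose just before it. get_calibration takes no time and is no camera call; for the wrist camera it gives the pose at the moment of the call.
- job_done(): hands the job in; it is judged then, once.
The state is a dict: "time_s": time; "joint_positions": joint angles; "qd": joint speeds; "tau": joint torques, N m; "tcp_pos": TCP position; "eef_rot": TCP orientation; "force": force on the tool from outside, world axes, zero at the start; "torque": the same for the moment, N m; "width": finger opening in m; "finger_force": force on a finger pad.
Only numpy, scipy, OpenCV 4.12 (cv2) and the standard library are available. Lean on these libraries where they do the work, as an engineer would, in place of code of your own. Each camera call takes 0.05 s, during which the arm holds its last target. There are 200 camera calls.

## Working session

There is one attempt and no reset: what is moved stays moved. The work goes in short steps, Python scripts to look and compute and a tool call to move; the robot and the scene stay as the last step left them, time stands still between calls to the robot, and variables do not carry over. Pictures are saved under pics/ and viewed, at most 14 in all, crops included, and the job is handed in when it is done.

Besides the shell and the picture viewer there is one more tool, called as a command line: name --argument value ..., lists and objects as JSON in quotes. jog_arm: Moves the arm, as the interface text tells. Its arguments: {"type":"object","properties":{"series":{"type":"array","items":{"type":"object","properties":{"wx":{"type":"number"},"wy":{"type":"number"},"wz":{"type":"number"},"dx":{"type":"number"},"dy":{"type":"number"},"dz":{"type":"number"},"hand":{"type":"number"}}}},"grip_force":{"type":"number"}},"required":["series"]}

```bash
mkdir -p pics; cat > h.py <<'E'
from bench import *
import numpy as np, cv2
def ray(c,u,v):
    K=np.array(c["mtx"]);k=c["k1"]
    d=np.array([(u-K[0,2])/K[0,0],(v-K[1,2])/K[1,1]]);s=d.copy()
    for _ in range(30): s=d/(1+k*(s@s))
    R=np.array(c["rotation"])
    if R.shape!=(3,3): print("rot",R)
    return np.array(c["position"]),R@np.array([s[0],s[1],1.])
def onz(c,u,v,z):
    p,d=ray(c,u,v); return p+d*(z-p[2])/d[2]
E
python3 - <<'E'
from h import *
for n in("scene","top","wrist"):
    cv2.imwrite(f"pics/{n}0.png",grab_frame(n))
    c=get_calibration(n);print(n,c)
print(observe())
E
```

```text
scene {'mtx': array([[521.45702071,   0.        , 277.57624769],
       [  0.        , 521.45702071, 205.66143552],
       [  0.        ,   0.        ,   1.        ]]), 'k1': -0.13494702717164556, 'position': array([1.21803629, 0.90972703, 0.84623399]), 'rotation': array([-2.18468318,  0.01190818,  2.48947458])}
top {'mtx': array([[437.775088  ,   0.        , 279.57282204],
       [  0.        , 437.775088  , 209.70481709],
       [  0.        ,   0.        ,   1.        ]]), 'k1': -0.09537914675282738, 'position': array([ 0.3302393 , -0.01150375,  1.22550407]), 'rotation': array([-2.97805376,  0.00928287, -1.56581156])}
wrist {'mtx': array([[315.80281421,   0.        , 281.42451838],
       [  0.        , 315.80281421, 209.80981696],
       [  0.        ,   0.        ,   1.        ]]), 'k1': -0.07544858048993515, 'position': array([0.11565566, 0.54400757, 0.38534666]), 'rotation': array([2.81571987e+00, 5.40800754e-04, 1.20871148e+00])}
{'time_s': 0.15, 'joint_positions': array([ 9.94687952e-01,  3.81052196e-01,  1.29804421e+00,  1.21153682e-06,
        1.46355976e+00, -2.15303821e-01]), 'qd': array([ 0.00052737, -0.0034687 , -0.0013229 ,  0.00082559, -0.00055391,
        0.00232676]), 'tau': array([ 1.85581164e-03, -4.38083160e+01, -2.24614942e+01,  7.13575445e-02,
        3.43566563e-02, -7.91860111e-05]), 'tcp_pos': array([0.19405413, 0.51440927, 0.23828802]), 'eef_rot': array([-3.14055395e+00, -2.28390614e-04,  2.78078785e+00]), 'force': array([0.56508348, 0.2464647 , 0.15460082]), 'torque': array([-0.01393143, -0.04552019, -0.09634369]), 'finger_force': 0.0, 'width': 0.08825317947192612}
```

```bash
sed -i 's/    if R.shape.*/    R=Rot.from_euler("xyz",R).as_matrix()/; s/^import numpy.*/&\nfrom scipy.spatial.transform import Rotation as Rot/' h.py; cat h.py
```

```text
from bench import *
import numpy as np, cv2
from scipy.spatial.transform import Rotation as Rot
def ray(c,u,v):
    K=np.array(c["mtx"]);k=c["k1"]
    d=np.array([(u-K[0,2])/K[0,0],(v-K[1,2])/K[1,1]]);s=d.copy()
    for _ in range(30): s=d/(1+k*(s@s))
    R=np.array(c["rotation"])
    R=Rot.from_euler("xyz",R).as_matrix()
    return np.array(c["position"]),R@np.array([s[0],s[1],1.])
def onz(c,u,v,z):
    p,d=ray(c,u,v); return p+d*(z-p[2])/d[2]
```

View pics/top0.png

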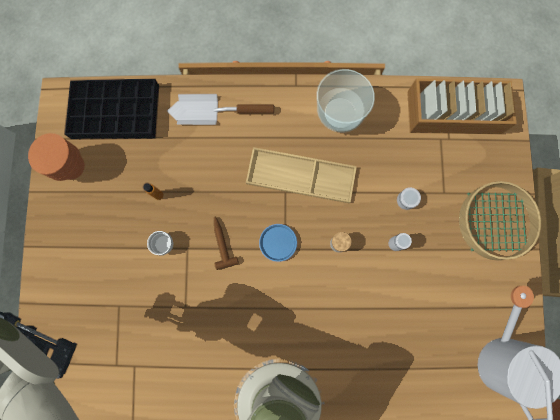

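View pics/scene0.png

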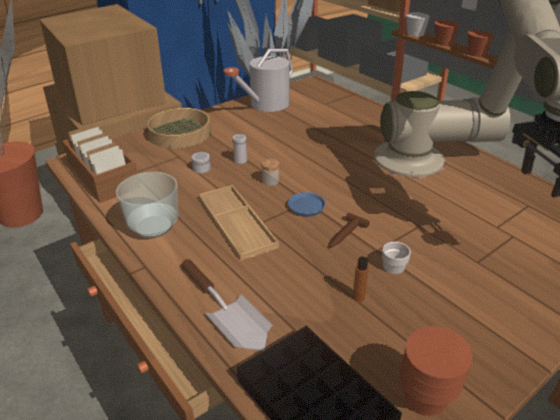

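```bash
python3 - <<'E'
from h import *
c=get_calibration("top")
im=cv2.imread("pics/top0.png")
for n,u,v,z in [("bottlecap",150,187,.115),("pot",160,242,.052),("dib tip",217,220,.011),("dib bar",229,265,.011),("barL",215,268,.022),("barR",241,261,.022),("saucer",280,243,.016),("jar",341,241,.065),("tall",403,240,.085),("squat",410,197,.045),("trayA",254,150,.018),("trayB",357,165,.018),("trayC",352,201,.018),("trayD",247,182,.018)]:
    print(n,np.round(onz(c,u,v,z)[:2]*1000))
hsv=cv2.cvtColor(im,cv2.COLOR_BGR2HSV)
def big(m,x0,y0,x1,y1):
    mm=np.zeros_like(m);mm[y0:y1,x0:x1]=m[y0:y1,x0:x1]
    cs,_=cv2.findContours(mm,0,2);return max(cs,key=cv2.contourArea)
s=big(cv2.inRange(hsv,(95,90,40),(125,255,255)),250,215,310,270)
e=cv2.fitEllipse(s);print("saucer",e,onz(c,*e[0],.014)*1000)
cv2.imwrite("pics/crop0.png",cv2.resize(im[130:280,130:430],(800,400),interpolation=cv2.INTER_CUBIC))
E
```

```text
bottlecap [573. 340.]
pot [434. 324.]
dib tip [501. 176.]
dib bar [375. 140.]
barL [366. 177.]
barR [386. 106.]
saucer [436.  -1.]
jar [ 438. -163.]
tall [ 439. -324.]
squat [ 562. -360.]
trayA [703.  75.]
trayB [ 659. -219.]
trayC [ 555. -203.]
trayD [609.  93.]
saucer ((277.68939208984375, 242.2562713623047), (36.057373046875, 36.66788101196289), 91.31396484375) [438.61591495   5.50531417  14.        ]
```

View pics/crop0.png

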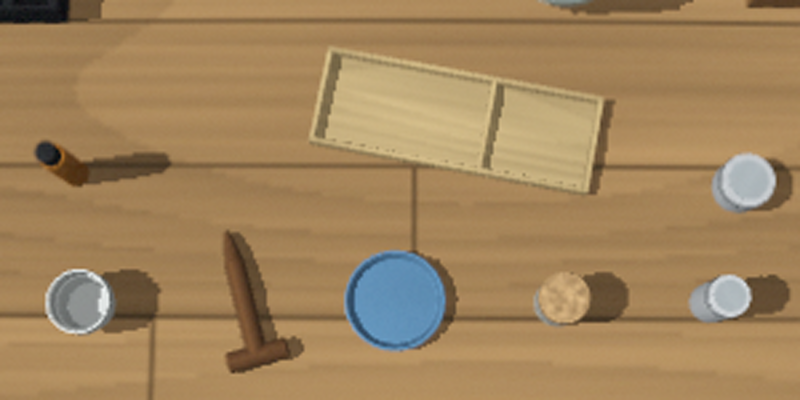

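The top view shows the bottle cap at (148,188), pot at (160,242), dibber from tip (216,217) to bar (227,263), and saucer at (278,242). The squat tin is at (410,198), and the tray corners are (254,148), (357,167), (351,202) and (247,183). I'll do the pot first.

jog_arm --series '[{"dx": 30,"dy": -24,"dz": -5,"wz": 0.045,"hand": 1},{"dx": 30,"dy": -24,"dz": -5,"wz": 0.045,"hand": 1},{"dx": 30,"dy": -24,"dz": -5,"wz": 0.045,"hand": 1},{"dx": 30,"dy": -24,"dz": -5,"wz": 0.045,"hand": 1},{"dx": 30,"dy": -24,"dz": -5,"wz": 0.045,"hand": 1},{"dx": 30,"dy": -24,"dz": -5,"wz": 0.045,"hand": 1},{"dx": 30,"dy": -24,"dz": -5,"wz": 0.045,"hand": 1},{"dx": 30,"dy": -24,"dz": -5,"wz": 0.045,"hand": 1},{"hand": 1},{"hand": 1}]'

```text
schema error: expected keys wx, wy, wz, dx, dy, dz, hand
```

```bash
cat >> h.py <<'E'
def wrist(name):
    c=get_calibration("wrist"); o=observe(); im=grab_frame("wrist")
    cv2.imwrite(f"pics/{name}.png",im); np.save(f"pics/{name}.npy",c,allow_pickle=True)
    print("tcp",np.round(o["tcp_pos"]*1000,1),"yaw",o["eef_rot"],"t",o["time_s"])
    return c,im
def load(name): return np.load(f"pics/{name}.npy",allow_pickle=True).item(),cv2.imread(f"pics/{name}.png")
E
python3 - <<'E'
from h import *
wrist("w1")
c=get_calibration("top")
A,B,C,D=[onz(c,u,v,.018)[:2]*1000 for u,v in [(254.1,148),(356.9,166.75),(351.25,202.4),(246.6,182.9)]]
print("tray",A,B,C,D,"ctr",(A+B+C+D)/4,"y dir",np.arctan2(*((A+D-B-C)[::-1])),np.linalg.norm(A+D-B-C)/2)
E
```

```text
tcp [194.1 514.4 238.3] yaw [-3.14055395e+00 -2.28390614e-04  2.78078785e+00] t 0.15
tray [708.70242422  74.71424186] [ 654.2028518  -218.93928786] [ 550.91466113 -200.3593031 ] [605.9715332   94.35993152] ctr [629.94786759 -62.55610439] y dir 1.3867021625185454 299.2428463395308
```

View pics/w1.png

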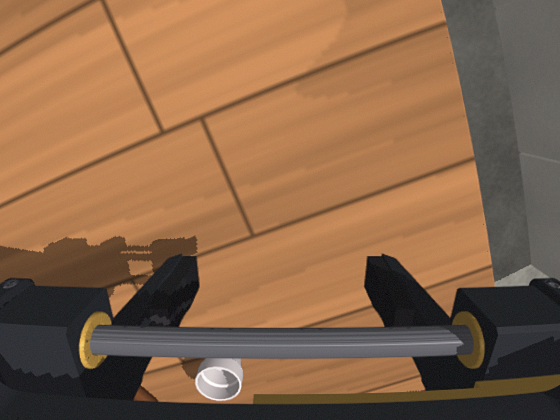

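jog_arm --series '[{"dx": 30,"dy": -24,"dz": -5,"wx": 0,"wy": 0,"wz": 0.045,"hand": 1},{"dx": 30,"dy": -24,"dz": -5,"wx": 0,"wy": 0,"wz": 0.045,"hand": 1},{"dx": 30,"dy": -24,"dz": -5,"wx": 0,"wy": 0,"wz": 0.045,"hand": 1},{"dx": 30,"dy": -24,"dz": -5,"wx": 0,"wy": 0,"wz": 0.045,"hand": 1},{"dx": 30,"dy": -24,"dz": -5,"wx": 0,"wy": 0,"wz": 0.045,"hand": 1},{"dx": 30,"dy": -24,"dz": -5,"wx": 0,"wy": 0,"wz": 0.045,"hand": 1},{"dx": 30,"dy": -24,"dz": -5,"wx": 0,"wy": 0,"wz": 0.045,"hand": 1},{"dx": 30,"dy": -24,"dz": -5,"wx": 0,"wy": 0,"wz": 0.045,"hand": 1},{"dx": 0,"dy": 0,"dz": 0,"wx": 0,"wy": 0,"wz": 0,"hand": 1},{"dx": 0,"dy": 0,"dz": 0,"wx": 0,"wy": 0,"wz": 0,"hand": 1}]'

```text
time_s: 1.2
tcp_pos: [0.4342, 0.3223, 0.1985]
eef_rot: [-3.141, -0.001, 3.139]
force: [0.1, -0.4, 0.2]
width: 0.088
finger_force: 0.0
```

```bash
python3 - <<'E'
from h import *
wrist("w2")
E
```

```text
tcp [434.2 322.3 198.5] yaw [-3.14147327e+00 -8.54547745e-04  3.13884329e+00] t 1.2
```

View pics/w2.png

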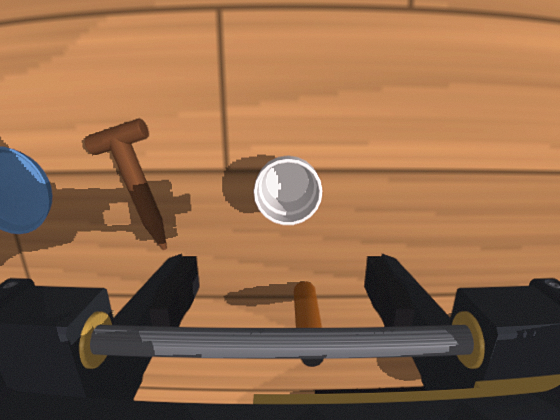

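The wrist view shows the pot rim centred at (288,191), dibber tip at (163,244), bar ends at (88,146)/(144,128), and the bottle base near (306,292).

```bash
python3 - <<'E'
from h import *
c,im=load("w2")
h=cv2.cvtColor(im,cv2.COLOR_BGR2HSV)
m=cv2.inRange(h,(0,0,110),(180,60,255)); mm=m*0; mm[145:235,240:335]=m[145:235,240:335]
cs,_=cv2.findContours(mm,0,2);k=max(cs,key=cv2.contourArea);e=cv2.fitEllipse(cv2.convexHull(k));print(e)
print("pot",onz(c,*e[0],.052)*1000)
for n,u,v,z in [("dtip",163,244,.011),("bar1",87,147,.011),("bar2",146,128,.011),("barc",116,137,.018),("shaft mid-ish",137,187,.016),("bottle top",312,358,.115),("bottle body L at 300",294,300,.05)]: print(n,np.round(onz(c,u,v,z)*1000,1))
E
```

```text
((287.53656005859375, 190.35215759277344), (68.16607666015625, 69.06676483154297), 10.487387657165527)
pot [429.82749817 328.09427188  52.        ]
dtip [505.2 182.8  11. ]
bar1 [390.8 112.   11. ]
bar2 [372.4 180.7  11. ]
barc [380.3 150.3  18. ]
shaft mid-ish [434.7 164.4  16. ]
bottle top [574.7 350.2 115. ]
bottle body L at 300 [555.  335.6  50. ]
```

jog_arm --series '[{"dx": -4,"dy": 6,"dz": -35,"wx": 0,"wy": 0,"wz": 0,"hand": 1},{"dx": 0,"dy": 0,"dz": -35,"wx": 0,"wy": 0,"wz": 0,"hand": 1},{"dx": 0,"dy": 0,"dz": -35,"wx": 0,"wy": 0,"wz": 0,"hand": 1},{"dx": 0,"dy": 0,"dz": -35,"wx": 0,"wy": 0,"wz": 0,"hand": 1},{"dx": 0,"dy": 0,"dz": -20,"wx": 0,"wy": 0,"wz": 0,"hand": 1},{"dx": 0,"dy": 0,"dz": -15,"wx": 0,"wy": 0,"wz": 0,"hand": 1},{"dx": 0,"dy": 0,"dz": 0,"wx": 0,"wy": 0,"wz": 0,"hand": 1},{"dx": 0,"dy": 0,"dz": 0,"wx": 0,"wy": 0,"wz": 0,"hand": 0},{"dx": 0,"dy": 0,"dz": 0,"wx": 0,"wy": 0,"wz": 0,"hand": 0},{"dx": 0,"dy": 0,"dz": 0,"wx": 0,"wy": 0,"wz": 0,"hand": 0},{"dx": 0,"dy": 0,"dz": 0,"wx": 0,"wy": 0,"wz": 0,"hand": 0},{"dx": 0,"dy": 0,"dz": 0,"wx": 0,"wy": 0,"wz": 0,"hand": 0},{"dx": 0,"dy": 0,"dz": 0,"wx": 0,"wy": 0,"wz": 0,"hand": 0}]' --grip_force 12

```text
time_s: 2.55
tcp_pos: [0.4304, 0.3289, 0.0247]
eef_rot: [3.141, 0.001, 3.141]
force: [-1.7, 0.6, 6.5]
width: 0.0654
finger_force: 11.9
```

jog_arm --series '[{"dx": 0,"dy": 0,"dz": 20,"wx": 0,"wy": 0,"wz": 0,"hand": 0},{"dx": 0,"dy": 0,"dz": 36,"wx": 0,"wy": 0,"wz": 0,"hand": 0},{"dx": 0,"dy": -20,"dz": 0,"wx": 0,"wy": 0,"wz": 0,"hand": 0},{"dx": 1,"dy": -35,"dz": 0,"wx": 0,"wy": 0,"wz": 0,"hand": 0},{"dx": 1,"dy": -38,"dz": 0,"wx": 0,"wy": 0,"wz": 0,"hand": 0},{"dx": 1,"dy": -38,"dz": 0,"wx": 0,"wy": 0,"wz": 0,"hand": 0},{"dx": 1,"dy": -38,"dz": 0,"wx": 0,"wy": 0,"wz": 0,"hand": 0},{"dx": 1,"dy": -38,"dz": 0,"wx": 0,"wy": 0,"wz": 0,"hand": 0},{"dx": 1,"dy": -38,"dz": 0,"wx": 0,"wy": 0,"wz": 0,"hand": 0},{"dx": 1,"dy": -38,"dz": 0,"wx": 0,"wy": 0,"wz": 0,"hand": 0},{"dx": 1,"dy": -25,"dz": 0,"wx": 0,"wy": 0,"wz": 0,"hand": 0},{"dx": 0,"dy": -15,"dz": 0,"wx": 0,"wy": 0,"wz": 0,"hand": 0},{"dx": 0,"dy": 0,"dz": 0,"wx": 0,"wy": 0,"wz": 0,"hand": 0},{"dx": 0,"dy": 0,"dz": 0,"wx": 0,"wy": 0,"wz": 0,"hand": 0}]'

```text
time_s: 3.95
tcp_pos: [0.438, 0.0058, 0.0798]
eef_rot: [3.141, -0.0, 3.14]
force: [-0.1, 0.1, -0.6]
width: 0.0651
finger_force: 11.9
```

```bash
python3 - <<'E'
from h import *
wrist("w3")
E
```

```text
tcp [438.    5.8  79.8] yaw [ 3.14142248e+00 -2.13466709e-05  3.14010396e+00] t 3.95
```

View pics/w3.png

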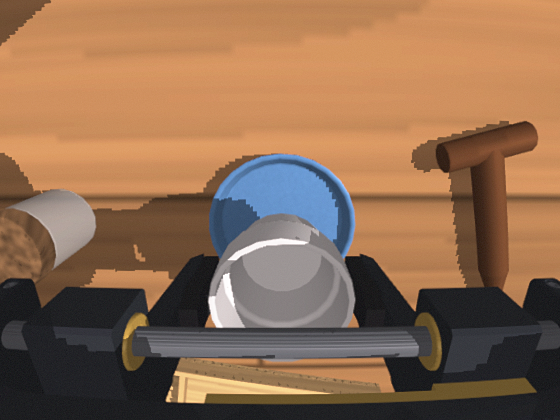

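The pot is held above the saucer. The saucer rim shows at (210,217), (354,217), and far edge (282,154).

```bash
python3 - <<'E'
from h import *
c,im=load("w3")
h=cv2.cvtColor(im,cv2.COLOR_BGR2HSV);m=cv2.inRange(h,(95,90,40),(125,255,255))
cs,_=cv2.findContours(m,0,1);k=max(cs,key=cv2.contourArea)[:,0]
k=k[k[:,1]<205]; hull=cv2.convexHull(k)[:,0]
P=np.array([onz(c,*p,.016)[:2] for p in hull])*1000
r=np.c_[2*P,np.ones(len(P))]; s=np.linalg.lstsq(r,(P**2).sum(1),rcond=None)[0]; print(s[:2],np.sqrt(s[2]+s[0]**2+s[1]**2))
E
```

```text
[438.13611435   5.76955003] 52.051019583413996
```

jog_arm --series '[{"dx": 0,"dy": 0,"dz": -25,"wx": 0,"wy": 0,"wz": 0,"hand": 0},{"dx": 0,"dy": 0,"dz": -15,"wx": 0,"wy": 0,"wz": 0,"hand": 0},{"dx": 0,"dy": 0,"dz": -8,"wx": 0,"wy": 0,"wz": 0,"hand": 0},{"dx": 0,"dy": 0,"dz": 0,"wx": 0,"wy": 0,"wz": 0,"hand": 0},{"dx": 0,"dy": 0,"dz": 0,"wx": 0,"wy": 0,"wz": 0,"hand": 0}]'

```text
time_s: 4.5
tcp_pos: [0.4384, 0.0059, 0.0321]
eef_rot: [-3.141, 0.0, 3.142]
force: [0.5, 0.4, -1.2]
width: 0.0651
finger_force: 11.9
```

jog_arm --series '[{"dx": 0,"dy": 0,"dz": -2,"wx": 0,"wy": 0,"wz": 0,"hand": 0},{"dx": 0,"dy": 0,"dz": 0,"wx": 0,"wy": 0,"wz": 0,"hand": 0},{"dx": 0,"dy": 0,"dz": 0,"wx": 0,"wy": 0,"wz": 0,"hand": 1},{"dx": 0,"dy": 0,"dz": 0,"wx": 0,"wy": 0,"wz": 0,"hand": 1},{"dx": 0,"dy": 0,"dz": 0,"wx": 0,"wy": 0,"wz": 0,"hand": 1},{"dx": 0,"dy": 0,"dz": 25,"wx": 0,"wy": 0,"wz": 0,"hand": 1},{"dx": 0,"dy": 0,"dz": 40,"wx": 0,"wy": 0,"wz": 0,"hand": 1},{"dx": 0,"dy": 0,"dz": 45,"wx": 0,"wy": 0,"wz": 0,"hand": 1},{"dx": 10,"dy": 28,"dz": 30,"wx": 0,"wy": 0,"wz": 0,"hand": 1},{"dx": 14,"dy": 35,"dz": 18,"wx": 0,"wy": 0,"wz": 0,"hand": 1},{"dx": 14,"dy": 35,"dz": 12,"wx": 0,"wy": 0,"wz": 0,"hand": 1},{"dx": 14,"dy": 35,"dz": 0,"wx": 0,"wy": 0,"wz": 0,"hand": 1},{"dx": 14,"dy": 35,"dz": 0,"wx": 0,"wy": 0,"wz": 0,"hand": 1},{"dx": 14,"dy": 35,"dz": 0,"wx": 0,"wy": 0,"wz": 0,"hand": 1},{"dx": 14,"dy": 35,"dz": 0,"wx": 0,"wy": 0,"wz": 0,"hand": 1},{"dx": 14,"dy": 35,"dz": 0,"wx": 0,"wy": 0,"wz": 0,"hand": 1},{"dx": 14,"dy": 35,"dz": 0,"wx": 0,"wy": 0,"wz": 0,"hand": 1},{"dx": 13,"dy": 34,"dz": 0,"wx": 0,"wy": 0,"wz": 0,"hand": 1},{"dx": 0,"dy": 0,"dz": 0,"wx": 0,"wy": 0,"wz": 0,"hand": 1},{"dx": 0,"dy": 0,"dz": 0,"wx": 0,"wy": 0,"wz": 0,"hand": 1}]'

```text
time_s: 6.5
tcp_pos: [0.5729, 0.3478, 0.1989]
eef_rot: [-3.141, -0.001, -3.141]
force: [0.1, -0.5, -0.7]
width: 0.0884
finger_force: 0.0
```

```bash
python3 - <<'E'
from h import *
wrist("w4")
t=grab_frame("top"); s=grab_frame("scene")
cv2.imwrite("pics/top4.png",t)
a=cv2.imread("pics/w4.png"); b=cv2.resize(s[120:300,180:420],(560,420))
cv2.imwrite("pics/c4.png",cv2.resize(np.hstack([a,b]),(800,300)))
E
```

```text
tcp [572.9 347.8 198.9] yaw [-3.14082761e+00 -1.19955473e-03 -3.14146909e+00] t 6.5
```

View pics/c4.png

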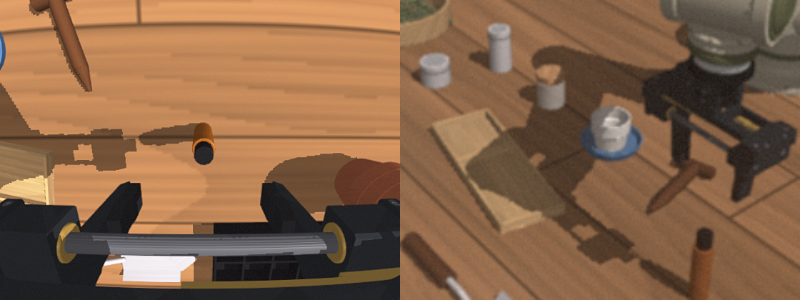

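The pot stands upright in the saucer. The bottle cap in the wrist view is at about (286,216).

```bash
python3 - <<'E'
from h import *
c,im=load("w4")
m=cv2.inRange(cv2.cvtColor(im,cv2.COLOR_BGR2GRAY),0,45);mm=m*0;mm[190:240,260:310]=m[190:240,260:310]
k=max(cv2.findContours(mm,0,2)[0],key=cv2.contourArea);print(cv2.minEnclosingCircle(k),cv2.boundingRect(k))
(u,v),r=cv2.minEnclosingCircle(k)
M=cv2.moments(k);u,v=M['m10']/M['m00'],M['m01']/M['m00'];print(u,v,onz(c,u,v,.115)*1000)
c4,t=get_calibration("top"),cv2.imread("pics/top4.png")
h=cv2.cvtColor(t,cv2.COLOR_BGR2HSV);m=cv2.inRange(h,(0,0,120),(180,60,255));mm=m*0;mm[220:265,255:305]=m[220:265,255:305]
k=max(cv2.findContours(mm,0,2)[0],key=cv2.contourArea);e=cv2.fitEllipse(cv2.convexHull(k));print("pot",e,onz(c4,*e[0],.058)*1000)
E
```

```text
((284.50970458984375, 213.5970916748047), 15.797812461853027) (272, 198, 26, 32)
284.5895013123359 213.78818897637797 [570.32050792 350.14380047 115.        ]
pot ((277.562255859375, 240.35780334472656), (24.240978240966797, 25.047971725463867), 12.265682220458984) [439.76547902   5.25612642  58.        ]
```

jog_arm --series '[{"dx": 0,"dy": 2,"dz": -35,"wx": 0,"wy": 0,"wz": 0,"hand": 1},{"dx": 0,"dy": 0,"dz": -35,"wx": 0,"wy": 0,"wz": 0,"hand": 0.5},{"dx": 0,"dy": 0,"dz": -30,"wx": 0,"wy": 0,"wz": 0,"hand": 0.5},{"dx": 0,"dy": 0,"dz": -25,"wx": 0,"wy": 0,"wz": 0,"hand": 0.5},{"dx": 0,"dy": 0,"dz": -15,"wx": 0,"wy": 0,"wz": 0,"hand": 0},{"dx": 0,"dy": 0,"dz": 0,"wx": 0,"wy": 0,"wz": 0,"hand": 0},{"dx": 0,"dy": 0,"dz": 0,"wx": 0,"wy": 0,"wz": 0,"hand": -0.7},{"dx": 0,"dy": 0,"dz": 0,"wx": 0,"wy": 0,"wz": 0,"hand": -0.7},{"dx": 0,"dy": 0,"dz": 0,"wx": 0,"wy": 0,"wz": 0,"hand": -0.7},{"dx": 0,"dy": 0,"dz": 0,"wx": 0,"wy": 0,"wz": 0,"hand": -0.7},{"dx": 0,"dy": 0,"dz": 0,"wx": 0,"wy": 0,"wz": 0,"hand": -0.7}]' --grip_force 15

```text
time_s: 7.75
tcp_pos: [0.5737, 0.3498, 0.0609]
eef_rot: [3.141, 0.002, 3.141]
force: [-1.0, 0.3, 5.1]
width: 0.0274
finger_force: 15.0
```

jog_arm --series '[{"dx": 0,"dy": 0,"dz": 20,"wx": 0,"wy": 0,"wz": 0,"hand": -0.7},{"dx": 0,"dy": 0,"dz": 35,"wx": 0,"wy": 0,"wz": 0,"hand": -0.7},{"dx": -5,"dy": -15,"dz": 30,"wx": 0,"wy": 0,"wz": 0,"hand": -0.7},{"dx": -10,"dy": -25,"dz": 0,"wx": 0,"wy": 0,"wz": 0,"hand": -0.7},{"dx": -13,"dy": -33,"dz": 0,"wx": 0,"wy": 0,"wz": 0,"hand": -0.7},{"dx": -13,"dy": -33,"dz": 0,"wx": 0,"wy": 0,"wz": 0,"hand": -0.7},{"dx": -13,"dy": -33,"dz": 0,"wx": 0,"wy": 0,"wz": 0,"hand": -0.7},{"dx": -13,"dy": -33,"dz": 0,"wx": 0,"wy": 0,"wz": 0,"hand": -0.7},{"dx": -13,"dy": -33,"dz": 0,"wx": 0,"wy": 0,"wz": 0,"hand": -0.7},{"dx": -13,"dy": -33,"dz": 0,"wx": 0,"wy": 0,"wz": 0,"hand": -0.7},{"dx": -13,"dy": -33,"dz": 0,"wx": 0,"wy": 0,"wz": 0,"hand": -0.7},{"dx": -13,"dy": -33,"dz": 0,"wx": 0,"wy": 0,"wz": 0,"hand": -0.7},{"dx": -9,"dy": -25,"dz": 0,"wx": 0,"wy": 0,"wz": 0,"hand": -0.7},{"dx": -6,"dy": -15,"dz": 0,"wx": 0,"wy": 0,"wz": 0,"hand": -0.7},{"dx": 0,"dy": 0,"dz": 0,"wx": 0,"wy": 0,"wz": 0,"hand": -0.7},{"dx": 0,"dy": 0,"dz": 0,"wx": 0,"wy": 0,"wz": 0,"hand": -0.7}]'

```text
time_s: 9.35
tcp_pos: [0.4392, 0.0057, 0.1448]
eef_rot: [3.141, 0.0, 3.14]
force: [-0.1, 0.1, -0.8]
width: 0.0276
finger_force: 15.0
```

```bash
python3 - <<'E'
from h import *
wrist("w5")
E
```

```text
tcp [439.2   5.7 144.8] yaw [3.14143321e+00 1.39838187e-04 3.14007401e+00] t 9.35
```

View pics/w5.png

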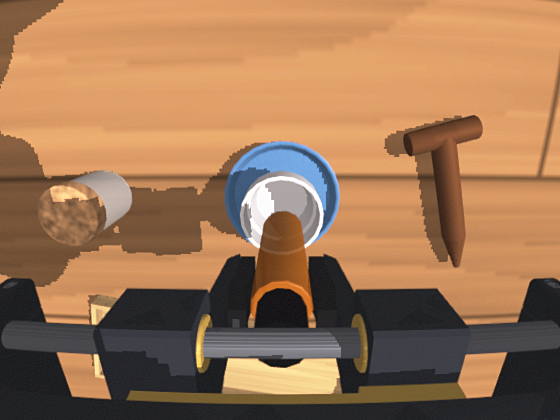

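The rim of the pot spans columns 240–323 with its top at row 174. The bottle's underside near edge is at (283,212). The dibber tip is at (457,266), and the bar ends are at (408,145) and (480,126).

```bash
python3 - <<'E'
from h import *
c,im=load("w5")
h=cv2.cvtColor(im,cv2.COLOR_BGR2HSV);m=cv2.inRange(h,(0,0,90),(180,70,255));mm=m*0;mm[165:220,230:335]=m[165:220,230:335]
k=max(cv2.findContours(mm,0,1)[0],key=cv2.contourArea)[:,0];hull=cv2.convexHull(k)[:,0];hull=hull[hull[:,1]<212]
P=np.array([onz(c,*p,.058)[:2] for p in hull])*1000
s=np.linalg.lstsq(np.c_[2*P,np.ones(len(P))],(P**2).sum(1),rcond=None)[0]; print("pot",s[:2],np.sqrt(s[2]+s[0]**2+s[1]**2))
print("bottle near edge",onz(c,283,211.5,.084)*1000)
m=cv2.inRange(h,(0,60,20),(14,255,140));mm=m*0;mm[105:280,375:500]=m[105:280,375:500]
mm=cv2.morphologyEx(mm,cv2.MORPH_OPEN,np.ones((5,5)))
print("dib bbox",cv2.boundingRect(mm))
for n,u,v,z in [("tip",457,266,.011),("b1",408,145,.013),("b2",480,126,.013),("shaftA",443,165,.018),("shaftB",452,225,.018)]: print(n,onz(c,u,v,z)*1000)
E
```

```text
pot [435.38384343   5.47294983] 31.828753479818136
bottle near edge [426.94036911   6.83424642  84.        ]
dib bbox (385, 116, 96, 150)
tip [511.97334188 186.19923351  11.        ]
b1 [389.51526393 117.8690576   13.        ]
b2 [371.81235815 181.94678747  13.        ]
shaftA [406.23054278 150.05002521  18.        ]
shaftB [463.79893716 168.28067108  18.        ]
```

jog_arm --series '[{"dx": -2,"dy": -1,"dz": -20,"wx": 0,"wy": 0,"wz": 0,"hand": -0.7},{"dx": 0,"dy": 0,"dz": -20,"wx": 0,"wy": 0,"wz": 0,"hand": -0.7},{"dx": 0,"dy": 0,"dz": -16,"wx": 0,"wy": 0,"wz": 0,"hand": -0.7},{"dx": 0,"dy": 0,"dz": -10,"wx": 0,"wy": 0,"wz": 0,"hand": -0.7},{"dx": 0,"dy": 0,"dz": -5,"wx": 0,"wy": 0,"wz": 0,"hand": -0.7},{"dx": 0,"dy": 0,"dz": 0,"wx": 0,"wy": 0,"wz": 0,"hand": -0.7},{"dx": 0,"dy": 0,"dz": 0,"wx": 0,"wy": 0,"wz": 0,"hand": -0.7}]'

```text
time_s: 10.1
tcp_pos: [0.4375, 0.0047, 0.0742]
eef_rot: [-3.141, 0.001, 3.141]
force: [0.0, -0.2, -0.7]
width: 0.0277
finger_force: 15.0
```

jog_arm --series '[{"dx": 0,"dy": 0,"dz": -2,"wx": 0,"wy": 0,"wz": 0,"hand": -0.7},{"dx": 0,"dy": 0,"dz": -1,"wx": 0,"wy": 0,"wz": 0,"hand": -0.7},{"dx": 0,"dy": 0,"dz": 0,"wx": 0,"wy": 0,"wz": 0,"hand": -0.7},{"dx": 0,"dy": 0,"dz": 0,"wx": 0,"wy": 0,"wz": 0,"hand": -0.7}]'

```text
time_s: 10.5
tcp_pos: [0.4373, 0.0045, 0.0709]
eef_rot: [-3.141, 0.0, 3.141]
force: [0.3, -0.4, 1.4]
width: 0.0277
finger_force: 15.0
```

jog_arm --series '[{"dx": 0,"dy": 0,"dz": 0,"wx": 0,"wy": 0,"wz": 0,"hand": 0.3},{"dx": 0,"dy": 0,"dz": 0,"wx": 0,"wy": 0,"wz": 0,"hand": 0.3},{"dx": 0,"dy": 0,"dz": 0,"wx": 0,"wy": 0,"wz": 0,"hand": 0.3},{"dx": 0,"dy": 0,"dz": 20,"wx": 0,"wy": 0,"wz": 0,"hand": 0.3},{"dx": 0,"dy": 0,"dz": 35,"wx": 0,"wy": 0,"wz": 0,"hand": 0.3},{"dx": 0,"dy": 0,"dz": 35,"wx": 0,"wy": 0,"wz": 0,"hand": 0.3},{"dx": -4,"dy": 30,"dz": 0,"wx": 0,"wy": 0,"wz": 0.055,"hand": 0.3},{"dx": -5,"dy": 35,"dz": 0,"wx": 0,"wy": 0,"wz": 0.055,"hand": 0.3},{"dx": -5,"dy": 35,"dz": 0,"wx": 0,"wy": 0,"wz": 0.055,"hand": 0.3},{"dx": -5,"dy": 35,"dz": -20,"wx": 0,"wy": 0,"wz": 0.055,"hand": 0.3},{"dx": -3,"dy": 19,"dz": -30,"wx": 0,"wy": 0,"wz": 0.055,"hand": 0.3},{"dx": 0,"dy": 0,"dz": 0,"wx": 0,"wy": 0,"wz": 0,"hand": 0.3},{"dx": 0,"dy": 0,"dz": 0,"wx": 0,"wy": 0,"wz": 0,"hand": 0.3}]'

```text
time_s: 11.8
tcp_pos: [0.4152, 0.1583, 0.111]
eef_rot: [-3.141, -0.001, -2.868]
force: [0.3, 0.4, 0.5]
width: 0.0572
finger_force: 0.0
```

```bash
python3 - <<'E'
from h import *
wrist("w6")
s=grab_frame("scene")
a=cv2.imread("pics/w6.png"); b=cv2.resize(s[120:300,180:420],(560,420))
cv2.imwrite("pics/c6.png",cv2.resize(np.hstack([a,b]),(800,300)))
E
```

```text
tcp [415.2 158.3 111. ] yaw [-3.14149013e+00 -8.20016235e-04 -2.86781339e+00] t 11.8
```

View pics/c6.png

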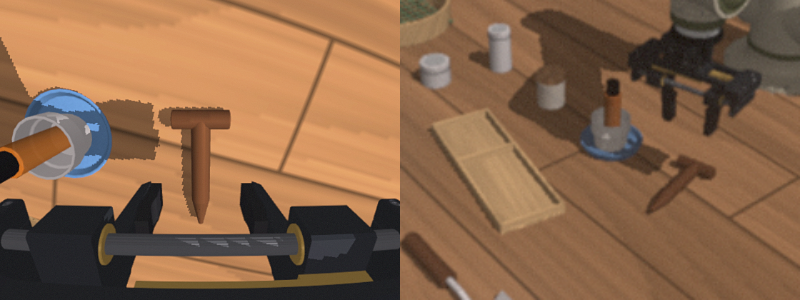

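The bottle stands upright in the pot, and the dibber shaft lies centred between the fingers (column about 281). Descending to grip it.

jog_arm --series '[{"dx": 0,"dy": 0,"dz": -35,"wx": 0,"wy": 0,"wz": 0,"hand": 0.3},{"dx": 0,"dy": 0,"dz": -35,"wx": 0,"wy": 0,"wz": 0,"hand": 0.3},{"dx": 0,"dy": 0,"dz": -22,"wx": 0,"wy": 0,"wz": 0,"hand": 0.3},{"dx": 0,"dy": 0,"dz": -13,"wx": 0,"wy": 0,"wz": 0,"hand": 0.3},{"dx": 0,"dy": 0,"dz": 0,"wx": 0,"wy": 0,"wz": 0,"hand": 0.3},{"dx": 0,"dy": 0,"dz": -3,"wx": 0,"wy": 0,"wz": 0,"hand": 0.3},{"dx": 0,"dy": 0,"dz": 0,"wx": 0,"wy": 0,"wz": 0,"hand": -0.9},{"dx": 0,"dy": 0,"dz": 0,"wx": 0,"wy": 0,"wz": 0,"hand": -0.9},{"dx": 0,"dy": 0,"dz": 0,"wx": 0,"wy": 0,"wz": 0,"hand": -0.9},{"dx": 0,"dy": 0,"dz": 0,"wx": 0,"wy": 0,"wz": 0,"hand": -0.9},{"dx": 0,"dy": 0,"dz": 0,"wx": 0,"wy": 0,"wz": 0,"hand": -0.9}]' --grip_force 15

```text
time_s: 13.0
tcp_pos: [0.4152, 0.1586, 0.0029]
eef_rot: [-3.142, 0.0, -2.867]
force: [-0.6, -0.8, 2.6]
width: 0.0214
finger_force: 15.0
```

jog_arm --series '[{"dx": 0,"dy": 0,"dz": 20,"wx": 0,"wy": 0,"wz": 0,"hand": -0.9},{"dx": 0,"dy": 0,"dz": 35,"wx": 0,"wy": 0,"wz": 0,"hand": -0.9},{"dx": 5,"dy": 0,"dz": 40,"wx": 0,"wy": 0,"wz": -0.07,"hand": -0.9},{"dx": 15,"dy": -1,"dz": 30,"wx": 0,"wy": 0,"wz": -0.14,"hand": -0.9},{"dx": 20,"dy": -10,"dz": 5,"wx": 0,"wy": 0,"wz": -0.14,"hand": -0.9},{"dx": 20,"dy": -12,"dz": 0,"wx": 0,"wy": 0,"wz": -0.14,"hand": -0.9},{"dx": 20,"dy": -12,"dz": 0,"wx": 0,"wy": 0,"wz": -0.14,"hand": -0.9},{"dx": 20,"dy": -12,"dz": 0,"wx": 0,"wy": 0,"wz": -0.14,"hand": -0.9},{"dx": 20,"dy": -12,"dz": 0,"wx": 0,"wy": 0,"wz": -0.14,"hand": -0.9},{"dx": 20,"dy": -12,"dz": 0,"wx": 0,"wy": 0,"wz": -0.14,"hand": -0.9},{"dx": 20,"dy": -12,"dz": 0,"wx": 0,"wy": 0,"wz": -0.14,"hand": -0.9},{"dx": 20,"dy": -12,"dz": 0,"wx": 0,"wy": 0,"wz": -0.14,"hand": -0.9},{"dx": 20,"dy": -12,"dz": 0,"wx": 0,"wy": 0,"wz": -0.14,"hand": -0.9},{"dx": 12,"dy": -12,"dz": 0,"wx": 0,"wy": 0,"wz": -0.14,"hand": -0.9},{"dx": 10,"dy": -12,"dz": 0,"wx": 0,"wy": 0,"wz": -0.14,"hand": -0.9},{"dx": 8,"dy": -10,"dz": 0,"wx": 0,"wy": 0,"wz": -0.14,"hand": -0.9},{"dx": 0,"dy": 0,"dz": 0,"wx": 0,"wy": 0,"wz": -0.14,"hand": -0.9},{"dx": 0,"dy": 0,"dz": 0,"wx": 0,"wy": 0,"wz": 0,"hand": -0.9},{"dx": 0,"dy": 0,"dz": 0,"wx": 0,"wy": 0,"wz": 0,"hand": -0.9}]'

```text
time_s: 14.9
tcp_pos: [0.6449, 0.0177, 0.1326]
eef_rot: [-3.141, 0.0, 1.39]
force: [0.3, -0.8, -0.5]
width: 0.0214
finger_force: 15.0
```

```bash
python3 - <<'E'
from h import *
wrist("w7")
E
```

```text
tcp [644.9  17.7 132.6] yaw [-3.14098146e+00  7.67222037e-07  1.38970034e+00] t 14.9
```

View pics/w7.png

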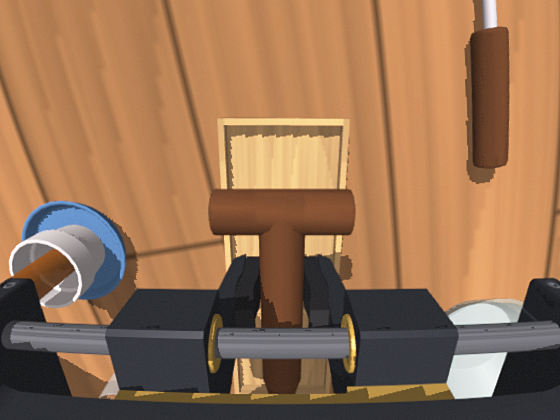

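The dibber is held over the tray, aligned with it. The outer corners of the tray's +y end are at (219,119) and (350,119).

```bash
python3 - <<'E'
from h import *
c,im=load("w7")
a,b=onz(c,219,119,.018)[:2]*1000,onz(c,350,119,.018)[:2]*1000
d=b-a;print(a,b,np.linalg.norm(d),np.arctan2(d[1],d[0]))
l,r=onz(c,219.5,180,.018)[:2]*1000,onz(c,349,180,.018)[:2]*1000
print("walls",l,r,np.linalg.norm(r-l))
yd=np.array([.183,.983]);m=(a+b)/2
print("ctr",m-150*yd,"grip target",m-67.5*yd,"squat target",m-240*yd)
B=onz(c,282,212,.135+.011)*1000;print("bar",B)
E
```

```text
[608.27058533  97.97274779] [711.85361852  78.91936978] 105.32082404904591 -0.18190959054139128
walls [596.72272255  48.97446511] [705.02355545  29.02150799] 110.1235256612984
ctr [632.61210193 -59.00394121] grip target [647.70960193  22.09355879] squat target [ 616.14210193 -147.47394121]
bar [651.54286256  54.50399696 146.        ]
```

jog_arm --series '[{"dx": 2.5,"dy": 4,"dz": -25,"wx": 0,"wy": 0,"wz": 0,"hand": -0.9},{"dx": 0,"dy": 0,"dz": -35,"wx": 0,"wy": 0,"wz": 0,"hand": -0.9},{"dx": 0,"dy": 0,"dz": -35,"wx": 0,"wy": 0,"wz": 0,"hand": -0.9},{"dx": 0,"dy": 0,"dz": -18,"wx": 0,"wy": 0,"wz": 0,"hand": -0.9},{"dx": 0,"dy": 0,"dz": -9,"wx": 0,"wy": 0,"wz": 0,"hand": -0.9},{"dx": 0,"dy": 0,"dz": 0,"wx": 0,"wy": 0,"wz": 0,"hand": -0.9},{"dx": 0,"dy": 0,"dz": 0,"wx": 0,"wy": 0,"wz": 0,"hand": -0.9}]'

```text
time_s: 15.65
tcp_pos: [0.6482, 0.0216, 0.0119]
eef_rot: [3.14, -0.0, 1.387]
force: [0.5, 0.5, 1.0]
width: 0.0212
finger_force: 15.0
```

jog_arm --series '[{"dx": 0,"dy": 0,"dz": -2,"wx": 0,"wy": 0,"wz": 0,"hand": -0.9},{"dx": 0,"dy": 0,"dz": -1,"wx": 0,"wy": 0,"wz": 0,"hand": -0.9},{"dx": 0,"dy": 0,"dz": 0,"wx": 0,"wy": 0,"wz": 0,"hand": -0.9}]'

```text
time_s: 15.95
tcp_pos: [0.6478, 0.0216, 0.0081]
eef_rot: [3.141, -0.0, 1.386]
force: [0.4, -0.4, -0.8]
width: 0.0217
finger_force: 15.0
```

jog_arm --series '[{"dx": 0,"dy": 0,"dz": 0,"wx": 0,"wy": 0,"wz": 0,"hand": -0.1},{"dx": 0,"dy": 0,"dz": 0,"wx": 0,"wy": 0,"wz": 0,"hand": -0.1},{"dx": 0,"dy": 0,"dz": 0,"wx": 0,"wy": 0,"wz": 0,"hand": -0.1},{"dx": 0,"dy": 0,"dz": 25,"wx": 0,"wy": 0,"wz": 0,"hand": -0.1},{"dx": 0,"dy": 0,"dz": 40,"wx": 0,"wy": 0,"wz": 0,"hand": 0.5},{"dx": 0,"dy": 0,"dz": 45,"wx": 0,"wy": 0,"wz": 0,"hand": 1},{"dx": -4,"dy": -20,"dz": 32,"wx": 0,"wy": 0,"wz": 0.13,"hand": 1},{"dx": -8,"dy": -35,"dz": 0,"wx": 0,"wy": 0,"wz": 0.13,"hand": 1},{"dx": -8,"dy": -35,"dz": 0,"wx": 0,"wy": 0,"wz": 0.13,"hand": 1},{"dx": -8,"dy": -35,"dz": 0,"wx": 0,"wy": 0,"wz": 0.13,"hand": 1},{"dx": -8,"dy": -35,"dz": 0,"wx": 0,"wy": 0,"wz": 0.13,"hand": 1},{"dx": -8,"dy": -35,"dz": 0,"wx": 0,"wy": 0,"wz": 0.13,"hand": 1},{"dx": -8,"dy": -35,"dz": 0,"wx": 0,"wy": 0,"wz": 0.13,"hand": 1},{"dx": -8,"dy": -35,"dz": 0,"wx": 0,"wy": 0,"wz": 0.13,"hand": 1},{"dx": -8,"dy": -35,"dz": 0,"wx": 0,"wy": 0,"wz": 0.13,"hand": 1},{"dx": -8,"dy": -35,"dz": 0,"wx": 0,"wy": 0,"wz": 0.13,"hand": 1},{"dx": -8,"dy": -30,"dz": 0,"wx": 0,"wy": 0,"wz": 0.13,"hand": 1},{"dx": -4,"dy": -16,"dz": 0,"wx": 0,"wy": 0,"wz": 0.14,"hand": 1},{"dx": 0,"dy": 0,"dz": 0,"wx": 0,"wy": 0,"wz": 0,"hand": 1},{"dx": 0,"dy": 0,"dz": 0,"wx": 0,"wy": 0,"wz": 0,"hand": 1}]'

```text
time_s: 17.95
tcp_pos: [0.5597, -0.3589, 0.1497]
eef_rot: [3.141, -0.0, 2.952]
force: [0.4, 0.1, 0.1]
width: 0.0879
finger_force: 0.0
```

```bash
python3 - <<'E'
from h import *
wrist("w8")
t=grab_frame("top")
a=cv2.imread("pics/w8.png"); b=cv2.resize(t[130:280,210:410],(560,420))
cv2.imwrite("pics/c8.png",cv2.resize(np.hstack([a,b]),(800,300)))
E
```

```text
tcp [ 559.7 -358.9  149.7] yaw [ 3.14113918e+00 -1.42046296e-04  2.95171743e+00] t 17.95
```

View pics/c8.png

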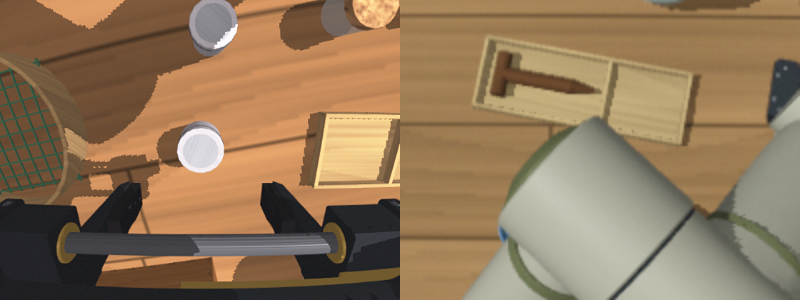

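The dibber lies flat in the long compartment. The squat tin's top is at about (281,209) in the wrist view, and the sieve's edge is at about (112,195).

```bash
python3 - <<'E'
from h import *
c,im=load("w8")
m=cv2.inRange(cv2.cvtColor(im,cv2.COLOR_BGR2HSV),(0,0,150),(180,45,255));mm=m*0;mm[160:250,235:325]=m[160:250,235:325]
k=max(cv2.findContours(mm,0,2)[0],key=cv2.contourArea);print(cv2.boundingRect(k))
(u,v),r=cv2.minEnclosingCircle(k);print(u,v,r,onz(c,u,v,.045)*1000)
print("sieve",onz(c,112,195,.05)*1000,onz(c,112,195,.0)*1000)
E
```

```text
(248, 169, 66, 73)
280.9304504394531 205.10707092285156 36.12299728393555 [ 556.76493003 -358.78671546   45.        ]
sieve [ 519.76497254 -494.4391852    50.        ] [ 528.36050199 -525.08830387    0.        ]
```

jog_arm --series '[{"dx": 0,"dy": 0,"dz": -35,"wx": 0,"wy": 0,"wz": 0,"hand": 1},{"dx": 0,"dy": 0,"dz": -35,"wx": 0,"wy": 0,"wz": 0,"hand": 1},{"dx": 0,"dy": 0,"dz": -30,"wx": 0,"wy": 0,"wz": 0,"hand": 1},{"dx": 0,"dy": 0,"dz": -20,"wx": 0,"wy": 0,"wz": 0,"hand": 1},{"dx": 0,"dy": 0,"dz": -14,"wx": 0,"wy": 0,"wz": 0,"hand": 1},{"dx": 0,"dy": 0,"dz": 0,"wx": 0,"wy": 0,"wz": 0,"hand": 1},{"dx": 0,"dy": 0,"dz": 0,"wx": 0,"wy": 0,"wz": 0,"hand": 0},{"dx": 0,"dy": 0,"dz": 0,"wx": 0,"wy": 0,"wz": 0,"hand": 0},{"dx": 0,"dy": 0,"dz": 0,"wx": 0,"wy": 0,"wz": 0,"hand": 0},{"dx": 0,"dy": 0,"dz": 0,"wx": 0,"wy": 0,"wz": 0,"hand": 0},{"dx": 0,"dy": 0,"dz": 0,"wx": 0,"wy": 0,"wz": 0,"hand": 0}]' --grip_force 20

```text
time_s: 19.15
tcp_pos: [0.5598, -0.3596, 0.0164]
eef_rot: [-3.141, 0.001, 2.956]
force: [-0.5, 1.0, 2.7]
width: 0.0554
finger_force: 20.0
```

jog_arm --series '[{"dx": 0,"dy": 0,"dz": 20,"wx": 0,"wy": 0,"wz": 0,"hand": 0},{"dx": 0,"dy": 0,"dz": 35,"wx": 0,"wy": 0,"wz": 0,"hand": 0},{"dx": 6,"dy": 22,"dz": 0,"wx": 0,"wy": 0,"wz": 0,"hand": 0},{"dx": 9,"dy": 35,"dz": 0,"wx": 0,"wy": 0,"wz": 0,"hand": 0},{"dx": 9,"dy": 35,"dz": 0,"wx": 0,"wy": 0,"wz": 0,"hand": 0},{"dx": 9,"dy": 35,"dz": 0,"wx": 0,"wy": 0,"wz": 0,"hand": 0},{"dx": 9,"dy": 35,"dz": 0,"wx": 0,"wy": 0,"wz": 0,"hand": 0},{"dx": 9,"dy": 30,"dz": 0,"wx": 0,"wy": 0,"wz": 0,"hand": 0},{"dx": 5,"dy": 20,"dz": 0,"wx": 0,"wy": 0,"wz": 0,"hand": 0},{"dx": 0,"dy": 0,"dz": 0,"wx": 0,"wy": 0,"wz": 0,"hand": 0},{"dx": 0,"dy": 0,"dz": -20,"wx": 0,"wy": 0,"wz": 0,"hand": 0},{"dx": 0,"dy": 0,"dz": -20,"wx": 0,"wy": 0,"wz": 0,"hand": 0},{"dx": 0,"dy": 0,"dz": -8,"wx": 0,"wy": 0,"wz": 0,"hand": 0},{"dx": 0,"dy": 0,"dz": 0,"wx": 0,"wy": 0,"wz": 0,"hand": 0},{"dx": 0,"dy": 0,"dz": 0,"wx": 0,"wy": 0,"wz": 0,"hand": 0}]'

```text
time_s: 20.65
tcp_pos: [0.6158, -0.1481, 0.0232]
eef_rot: [-3.141, 0.001, 2.955]
force: [-0.0, -0.2, -1.7]
width: 0.0552
finger_force: 20.0
```

Now I'll lower the last bit, release, lift, and back away for a clear look.

jog_arm --series '[{"dx": 0,"dy": 0,"dz": -1,"wx": 0,"wy": 0,"wz": 0,"hand": 0},{"dx": 0,"dy": 0,"dz": -0.5,"wx": 0,"wy": 0,"wz": 0,"hand": 0},{"dx": 0,"dy": 0,"dz": 0,"wx": 0,"wy": 0,"wz": 0,"hand": 0},{"dx": 0,"dy": 0,"dz": 0,"wx": 0,"wy": 0,"wz": 0,"hand": 0.6},{"dx": 0,"dy": 0,"dz": 0,"wx": 0,"wy": 0,"wz": 0,"hand": 0.6},{"dx": 0,"dy": 0,"dz": 0,"wx": 0,"wy": 0,"wz": 0,"hand": 0.6},{"dx": 0,"dy": 0,"dz": 25,"wx": 0,"wy": 0,"wz": 0,"hand": 0.6},{"dx": 0,"dy": 0,"dz": 40,"wx": 0,"wy": 0,"wz": 0,"hand": 0.6},{"dx": 0,"dy": 0,"dz": 45,"wx": 0,"wy": 0,"wz": 0,"hand": 0.6},{"dx": -10,"dy": -20,"dz": 45,"wx": 0,"wy": 0,"wz": 0,"hand": 0.6},{"dx": -20,"dy": -35,"dz": 30,"wx": 0,"wy": 0,"wz": 0,"hand": 0.6},{"dx": -20,"dy": -35,"dz": 0,"wx": 0,"wy": 0,"wz": 0,"hand": 0.6},{"dx": -20,"dy": -35,"dz": 0,"wx": 0,"wy": 0,"wz": 0,"hand": 0.6},{"dx": -20,"dy": -35,"dz": 0,"wx": 0,"wy": 0,"wz": 0,"hand": 0.6},{"dx": -20,"dy": -35,"dz": 0,"wx": 0,"wy": 0,"wz": 0,"hand": 0.6},{"dx": -10,"dy": -20,"dz": 0,"wx": 0,"wy": 0,"wz": 0,"hand": 0.6},{"dx": 0,"dy": 0,"dz": 0,"wx": 0,"wy": 0,"wz": 0,"hand": 0.6}]'

```text
time_s: 22.35
tcp_pos: [0.4944, -0.3646, 0.2058]
eef_rot: [-3.141, -0.0, 2.952]
force: [0.9, 0.0, 0.3]
width: 0.0705
finger_force: 0.0
```

```bash
python3 - <<'E'
from h import *
t=grab_frame("top");s=grab_frame("scene")
a=cv2.resize(s[100:310,150:430],(560,420)); b=cv2.resize(t[130:280,210:410],(560,420))
cv2.imwrite("pics/c9.png",cv2.resize(np.hstack([a,b]),(800,300)))
E
```

```text
(no output)
```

View pics/c9.png

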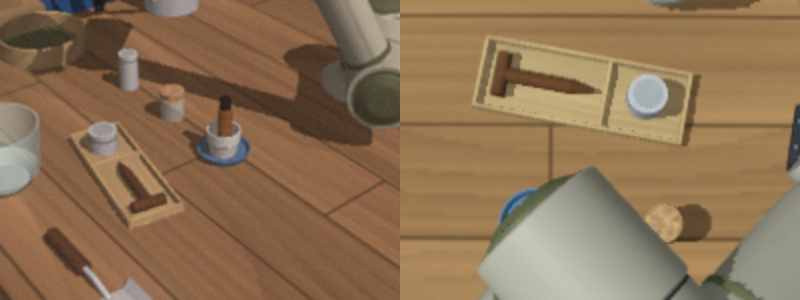

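The squat tin stands in the short compartment (648,96 in the right-hand view), and the dibber lies flat in the long one. The bottle stands upright in the pot on the saucer, and the jar and tall tin are untouched.

```bash
python3 -c "
from bench import *
print(job_done())"
```

```text
the job is handed in; nothing more can be done
None
```

Both kits are made up and the job is handed in at about 22 s of the 128 s allowed; the hand-in call returned no verdict, but the last pictures show everything placed as asked, with the tall tin and jar left where they were.

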